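# Load, dose and close a countertop dishwasher

### The arm

A 6-joint arm with a two-finger parallel gripper is mounted at the origin on the work surface. World frame = base frame: x ahead of the robot, y to its left, z up, the work surface at z = 0. Lengths are in m, angles in degrees, forces in N, time in s.
With the tool pointing down it reaches from about 0.35 to 0.725 m from the base axis. Payload 6 kg.
Tool frame: the origin (TCP) lies on the mounting face of the last link; the fingertips stand arm.finger_overhang ahead of it and the grasp point (between the pads) lies 155 mm ahead of it (arm.finger_overhang is the distance from the TCP to the fingertips, in m); z points along the fingers, y is the line along which they close (so a half turn about z gives the same grasp; the last joint's range is limited). The gripper opens to 85 mm and grips with 20 to 120 N. Pads are 22 mm wide; open, the fingers measure 114 mm over their backs; the gripper's body (76 mm by 85 mm) begins 54 mm behind the grasp point. The pads swing forward as they close: fully open they stand 13 mm farther back than shut.
Start: joints at [94.979, 2.303, 4.859, 0, -92.561, -19.12], TCP at [0.147, 0.582, 0.405] pointing down, gripper open.
Joint ranges: [-146.85, 146.85], [-73.84, 115.35], [-62.03, 85.46], [-188.31, 113.3], [-161.28, -10.13], [-171.36, 171.36]. Speed limits (degrees/s): [147.25, 147.25, 172.46, 180, 180, 180].

### API

Orientations are given as [roll, pitch, yaw] about the fixed x, y, z axes, in that order (R = Rz(yaw) Ry(pitch) Rx(roll)).
In Python, from plant import arm, vision, ticket gives the robot as it stands. The module is installed in compiled form; this text tells all that it offers.
- The arm moves only by the shell command python3 -m handwheel 'ROWS' [FORCE]. ROWS is JSON, a list of rows, each an object with "dp": the shift along the world's x, y, z in mm, a list of three; "spin": the turn about the world's z in rad; "hand": the finger opening in mm, from 0 to 85.4. A call has exactly 10 rows; each row shifts and turns the commanded pose from where the row before left it; what a row does not reach is not made up. A row lasts 1/10 s, in which the tool goes at most 50 mm and 8.59 degrees, less where a joint would pass 70% of its speed; a pose out of reach is approached as far as the arm can. A call is refused whole if a number of a shift passes 50 or a number of a turn 0.15, either way. A call with a gripper value outside its range is refused whole. The fingers move at their own pace and stop on an object; FORCE is the grip in N (left out, the last holds). Time passes only in rows, so rows that do not move let the fingers close, or fill a call up. It gives the time, the measured TCP pose, the force, the opening and the grip force at its end, in the units of the state.
- arm.sense(): the state, without advancing time (a new reading comes with each control period).
- vision.read_camera(name): name is "scene" or "top"; returns the picture (420x560x3 uint8, blue, green, red); there is no depth.
- vision.camera_params(name): a dict with "intrinsics" (3x3 intrinsics, pixels), "xyz" and "orientation" of the camera in the world. Camera axes: x right, y down, z forward; pixel columns grow to the right and rows downward; lengths in m; the calibration is good to about 2 mm. A picture is of the moment at which its call begins. camera_params takes no time and is no camera call.
- ticket.close_job(): hands the job in; it is judged then, once.
The state is a dict: "time": time; "joints": joint angles; "qvel": joint speeds; "tau": joint torques, N m; "tcp_pos": TCP position; "ee_rot": TCP orientation; "ft_force": force on the tool from outside, world axes, zero at the start; "wrist_torque": the same for the moment, N m; "gripper_width": finger opening in m; "grip_force": force on a finger pad.
Only numpy, scipy, OpenCV 4.12 (cv2) and the standard library are available. Lean on these libraries where they do the work, as an engineer would, in place of code of your own. Each camera call takes 0.05 s, during which the arm holds its last target. There are 200 camera calls.

### The job

Lift the clear cover of the small countertop dishwasher so that it stands open, and put all the used sauce dishes and wooden chopsticks on the counter into its tub, the dishes standing upright on the tub floor. Then, with the cover still open, press the green nozzle cap of the detergent bottle all the way down and let it spring back up; leave the orange pump alone. Last, lower the cover gently until it is fully closed, and do not disturb the herb spinner, jar, wrapper tray or steel bowl.

Things in the scene. Friction and masses are not known exactly. Their poses are not given: they have to be found in the camera images.
- tub: white countertop dishwasher tub, fixed, open box 220 x 220 mm outside, 55 mm tall, walls and floor 5 mm (inside 210 x 210 mm, 50 mm deep). Origin: centre of its underside, on the counter; z up. Its -y side carries a 44 mm wide, 40 mm tall grey dosing trough and the cover's hinge; the cover's blue handle bar is on the +y side
- lid (a joint): angle of the clear cover in rad: 0 = closed flat on the tub's rim, grows as the +y edge is lifted, about 1.57 = standing upright, stop at 1.6. The hinge line runs along the tub's x axis at y = -110 mm, z = 55 mm in the tub's frame. The hinge is stiff: the cover stays wherever it is left; it takes about 3 to 5 N at the bar to move
- lid_bar (a point): centre of the cover's blue handle bar, a round bar 12 mm thick and 100 mm long parallel to the tub's x axis, 262 mm from the hinge line (and 4 mm above it in the cover's own plane); when closed it is 36 mm clear of the tub's +y wall and 59 mm above the counter. The bar may turn between the fingers as the cover swings
- green_bottle: green detergent pump bottle fixed beside the dishwasher: body 64 mm across and 180 mm tall, narrowing to a 28 mm neck at 212 mm; its round nozzle cap sits on a stem above the neck. Origin: centre of the underside, on the counter. It cannot be moved.
- green_pump (a joint): travel of the green nozzle cap in m: 0 = up (sprung), 0.014 = all the way down; takes about 1.5 N to start and 5 N at the bottom
- green_pump_top (a point): centre of the flat top of the green nozzle cap (38 mm across, 16 mm thick, top about 245 mm above the counter); it moves with the cap. A thin spout points from it to the dishwasher.
- orange_bottle: amber, orange-capped pump bottle fixed beside the dishwasher: body 64 mm across and 180 mm tall, narrowing to a 28 mm neck at 212 mm; its round nozzle cap sits on a stem above the neck. Origin: centre of the underside, on the counter. It cannot be moved.
- orange_pump (a joint): travel of the orange nozzle cap in m: 0 = up (sprung), 0.014 = all the way down; takes about 1.5 N to start and 5 N at the bottom
- orange_pump_top (a point): centre of the flat top of the orange nozzle cap (38 mm across, 16 mm thick, top about 245 mm above the counter); it moves with the cap. A thin spout points from it to the dishwasher.
- dish1: round ceramic sauce dish (blue), nearly straight-sided: 54 mm across at the foot, 58 mm at the rim, 36 mm tall, wall 4 mm, 90 g; origin: centre of its underside, z up through its mouth. May be absent
- dish2: round ceramic sauce dish (terracotta), nearly straight-sided: 54 mm across at the foot, 58 mm at the rim, 36 mm tall, wall 4 mm, 90 g; origin: centre of its underside, z up through its mouth. May be absent
- dish3: round ceramic sauce dish (blue), nearly straight-sided: 54 mm across at the foot, 58 mm at the rim, 36 mm tall, wall 4 mm, 90 g; origin: centre of its underside, z up through its mouth. May be absent
- stick1: wooden chopstick for cooking, square bar 180 mm long (along its x), 12 x 12 mm, red band near its -x end; origin: middle of its underside. May be absent
- stick2: wooden chopstick for cooking, square bar 180 mm long (along its x), 12 x 12 mm, red band near its -x end; origin: middle of its underside. May be absent
- spinner: herb spinner, 196 mm across, 156 mm tall, bystander; origin: centre of its underside
- jar: glass jar with clamp lid, 90 mm across, 130 mm tall, bystander; origin: centre of its underside
- wrapper_tray: round green plastic wrapper tray, 200 mm across, 13 mm tall, bystander; origin: centre of its underside
- steel_bowl: shallow stainless dipping bowl, 130 mm across, 45 mm tall, bystander; origin: centre of its underside

How it is judged (in metres and radians):
On the way, in this order (a step that is already met when the one before it is completed fails the run):
1. the cover stands open (over 1.3 rad) (value of joint lid above 1.3 rad), for 0.2 s.
2. with the cover open, every dish and chopstick present is in the tub, dishes upright on its floor (value of joint lid above 1.2 rad and x of dish1 in the frame of tub between -0.09 and 0.09 m and y of dish1 in the frame of tub between -0.09 and 0.09 m and z of dish1 in the frame of tub between -0.005 and 0.02 m and angle between each of dish1, dish2, dish3's own z axis and vertical below 0.25 rad and x of dish2 in the frame of tub between -0.09 and 0.09 m and y of dish2 in the frame of tub between -0.09 and 0.09 m and z of dish2 in the frame of tub between -0.005 and 0.02 m and x of dish3 in the frame of tub between -0.09 and 0.09 m and y of dish3 in the frame of tub between -0.09 and 0.09 m and z of dish3 in the frame of tub between -0.005 and 0.02 m and x of stick1 in the frame of tub between -0.1 and 0.1 m and y of stick1 in the frame of tub between -0.1 and 0.1 m and z of stick1 in the frame of tub between -0.005 and 0.04 m and x of stick2 in the frame of tub between -0.1 and 0.1 m and y of stick2 in the frame of tub between -0.1 and 0.1 m and z of stick2 in the frame of tub between -0.005 and 0.04 m), for 0.3 s.
3. with the cover open, the green nozzle cap is pressed down (over 10 of its 14 mm) (value of joint lid above 1.2 rad and value of joint green_pump above 0.01 m), for 0.05 s.
4. the green nozzle cap has sprung back up (value of joint green_pump below 0.003 m), for 0.1 s.
5. the cover is closed (value of joint lid below 0.04 rad), for 0.2 s.
At the end, for the whole second after the job is handed in: Cover closed (under 0.04 rad), green cap up, every item present at rest in the tub: dishes upright within 0.25 rad, foot under 20 mm above the tub's underside, centre within 90 mm of its middle in x and y; chopstick centres within 100 mm, below 40 mm (value of joint lid below 0.04 rad and value of joint green_pump below 0.003 m and x of dish1 in the frame of tub between -0.09 and 0.09 m and y of dish1 in the frame of tub between -0.09 and 0.09 m and z of dish1 in the frame of tub between -0.005 and 0.02 m and angle between each of dish1, dish2, dish3's own z axis and vertical below 0.25 rad and x of dish2 in the frame of tub between -0.09 and 0.09 m and y of dish2 in the frame of tub between -0.09 and 0.09 m and z of dish2 in the frame of tub between -0.005 and 0.02 m and x of dish3 in the frame of tub between -0.09 and 0.09 m and y of dish3 in the frame of tub between -0.09 and 0.09 m and z of dish3 in the frame of tub between -0.005 and 0.02 m and x of stick1 in the frame of tub between -0.1 and 0.1 m and y of stick1 in the frame of tub between -0.1 and 0.1 m and z of stick1 in the frame of tub between -0.005 and 0.04 m and x of stick2 in the frame of tub between -0.1 and 0.1 m and y of stick2 in the frame of tub between -0.1 and 0.1 m and z of stick2 in the frame of tub between -0.005 and 0.04 m and linear speed of each of dish1, dish2, dish3, stick1, stick2 below 0.03 m/s); the robot touches nothing.
It fails at once if the orange pump was pressed (over 6 mm) (value of joint orange_pump above 0.006 m).
It fails at once if the cover was slammed (closing faster than 1 rad/s near its stop) (value of joint lid below 0.15 rad and velocity of joint lid below -1 rad/s).
It fails at once if the herb spinner, jar, wrapper tray or steel bowl was disturbed (moved over 40 mm) (distance of any of spinner, jar, wrapper_tray, steel_bowl from where it was at the start of the episode above 0.04 m).
Of dish1, dish2, dish3, stick1, stick2 only 3 to 5 are there at a start; the rules pass over those that are not, and their reading is None.
At some moment in a run one of dish1, dish2, dish3, stick1, stick2 may be knocked a few centimetres aside while the robot is not near it.
Once in a run the grip may slacken for a moment while it holds something.
It also fails if it takes over 210 s, if anything falls off the work surface, if the arm or the gripper's body presses on something with over 40 N, if the wrist force passes 120 N, or if a joint passes its speed limit or range.

## Working session

There is one attempt and no reset: what is moved stays moved. The work goes in short steps, Python scripts to look and compute and a shell command to move; the robot and the scene stay as the last step left them, time stands still between calls to the robot, and variables do not carry over. Pictures are saved under pics/ and viewed, at most 14 in all, crops included, and the job is handed in when it is done.

```bash
mkdir -p pics; cat > h.py <<'E'
import numpy as np, cv2
from plant import arm, vision, ticket
from scipy.spatial.transform import Rotation as R
def cam(n):
    p=vision.camera_params(n); K=np.array(p["intrinsics"]); o=np.array(p["orientation"],float)
    M=o if o.shape==(3,3) else R.from_euler('xyz',o,degrees=True).as_matrix()
    return K,np.array(p["xyz"]),M
def pix2w(n,u,v,z):
    K,c,M=cam(n); d=M@np.linalg.solve(K,[u,v,1.]); return c+d*(z-c[2])/d[2]
def w2pix(n,P):
    K,c,M=cam(n); q=K@(M.T@(np.array(P,float)-c)); return q[:2]/q[2]
def shot(n,f):
    im=vision.read_camera(n); cv2.imwrite('pics/'+f+'.png',im); return im
E
python3 - <<'E'
from h import *
for n in("top","scene"):
    shot(n,n+"0"); print(n,vision.camera_params(n))
print(arm.sense(),arm.finger_overhang)
E
```

```text
top {'intrinsics': array([[494.19898191,   0.        , 272.96831054],
       [  0.        , 494.19898191, 211.52857061],
       [  0.        ,   0.        ,   1.        ]]), 'xyz': array([ 0.33387155, -0.14625055,  1.75181021]), 'orientation': array([-172.29403842,    0.70908168,  -91.61460885])}
scene {'intrinsics': array([[446.9330465 ,   0.        , 277.0930818 ],
       [  0.        , 446.9330465 , 208.87468309],
       [  0.        ,   0.        ,   1.        ]]), 'xyz': array([ 1.24916413, -0.21927612,  1.15411761]), 'orientation': array([-144.87081342,    1.00676887,   82.85813532])}
{'time': 0.1, 'joints': array([ 9.49796452e+01,  2.33458434e+00,  4.80602930e+00, -2.10427687e-02,
       -9.25607446e+01, -1.91198336e+01]), 'qvel': array([-0.01871939, -0.10278862,  0.23898995,  0.09047299, -0.01522726,
       -0.11429426]), 'tau': array([-4.17588948e-03, -3.69346154e+01,  3.48283517e+01,  6.95185035e+00,
       -4.54858731e-03, -3.26551564e-06]), 'tcp_pos': array([0.14648612, 0.58182114, 0.40377338]), 'ee_rot': array([ 1.79908741e+02, -9.38611850e-03, -1.41392572e+01]), 'ft_force': array([-0.51623381, -0.00903659, -0.20629371]), 'wrist_torque': array([0.02698995, 0.07324585, 0.02967764]), 'grip_force': 0.0, 'gripper_width': 0.08568274453515007} 0.1734
```

View pics/top0.png

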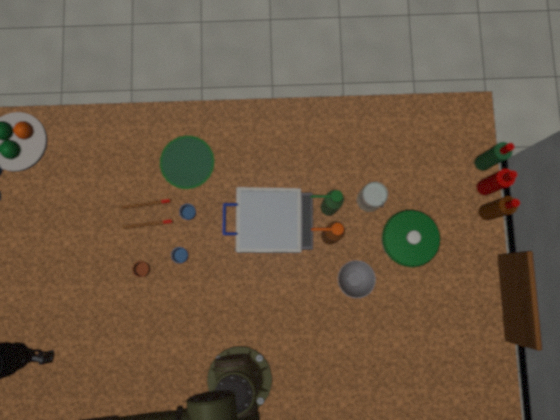

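View pics/scene0.png

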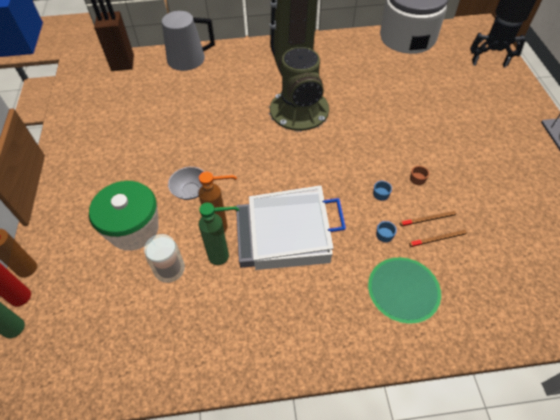

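The top view has up = +x and right = -y. All five items are there: dishes at about (188,212), (180,255) and (142,269), and sticks at about (146,204) and (148,224). The tub is around (268,220) with its blue bar at x≈225. The green bottle cap is at (335,198) and the orange one at (337,229). Next I measure them.

```bash
cat > seg.py <<'E'
from h import *
def blobs(n,im,lo,hi,amin=8,roi=None):
    hsv=cv2.cvtColor(im,cv2.COLOR_BGR2HSV); m=cv2.inRange(hsv,np.array(lo),np.array(hi))
    if roi: k=np.zeros_like(m); k[roi[1]:roi[3],roi[0]:roi[2]]=1; m*=k
    c,l,s,ce=cv2.connectedComponentsWithStats(m)
    return [(tuple(np.round(ce[i],1)),tuple(s[i])) for i in range(1,c) if s[i][4]>=amin],m
E
python3 - <<'E'
from seg import *
for n,roi in(("top",(110,140,360,300)),("scene",(180,150,480,280))):
    im=cv2.imread(f'pics/{n}0.png')
    for nm,lo,hi in(("blue",(95,110,40),(130,255,255)),("red",(0,190,90),(4,255,255)),("green",(50,120,30),(80,255,255))):
        for b in blobs(n,im,lo,hi,8,roi)[0]: print(n,nm,b, pix2w(n,*b[0],0.03).round(3))
    x,y,X,Y=roi
    cr=im[y:Y,x:X]; cv2.imwrite(f'pics/{n}0c.png',cv2.resize(cr,None,fx=800/(X-x),fy=800/(X-x),interpolation=cv2.INTER_CUBIC) if n=="scene" else cv2.resize(cr,None,fx=3.2,fy=3.2,interpolation=cv2.INTER_CUBIC))
E
```

```text
top blue ((np.float64(226.7), np.float64(219.2)), (np.int32(223), np.int32(204), np.int32(14), np.int32(31), np.int32(61))) [0.545 0.032 0.03 ]
top blue ((np.float64(188.2), np.float64(212.0)), (np.int32(183), np.int32(206), np.int32(11), np.int32(13), np.int32(89))) [0.575 0.167 0.03 ]
top blue ((np.float64(180.3), np.float64(254.9)), (np.int32(175), np.int32(249), np.int32(12), np.int32(12), np.int32(86))) [0.425 0.195 0.03 ]
top red ((np.float64(165.1), np.float64(200.9)), (np.int32(162), np.int32(200), np.int32(7), np.int32(3), np.int32(15))) [0.617 0.249 0.03 ]
top red ((np.float64(167.0), np.float64(221.0)), (np.int32(164), np.int32(220), np.int32(7), np.int32(3), np.int32(15))) [0.545 0.242 0.03 ]
top green ((np.float64(165.6), np.float64(149.0)), (np.int32(162), np.int32(145), np.int32(8), np.int32(9), np.int32(14))) [0.805 0.247 0.03 ]
top green ((np.float64(207.8), np.float64(148.2)), (np.int32(204), np.int32(144), np.int32(8), np.int32(10), np.int32(15))) [0.803 0.096 0.03 ]
top green ((np.float64(211.2), np.float64(166.2)), (np.int32(210), np.int32(163), np.int32(3), np.i
[... 1093 characters left out ...]
 np.float64(231.3)), (np.int32(378), np.int32(223), np.int32(17), np.int32(18), np.int32(241))) [0.586 0.167 0.03 ]
scene red ((np.float64(406.6), np.float64(222.4)), (np.int32(403), np.int32(221), np.int32(9), np.int32(4), np.int32(28))) [0.564 0.237 0.03 ]
scene red ((np.float64(416.3), np.float64(242.7)), (np.int32(412), np.int32(241), np.int32(9), np.int32(5), np.int32(28))) [0.636 0.245 0.03 ]
scene green ((np.float64(210.9), np.float64(209.5)), (np.int32(200), np.int32(203), np.int32(38), np.int32(16), np.int32(235))) [ 0.436 -0.343  0.03 ]
scene green ((np.float64(400.0), np.float64(266.7)), (np.int32(370), np.int32(258), np.int32(65), np.int32(22), np.int32(254))) [0.706 0.176 0.03 ]
```

View pics/top0c.png

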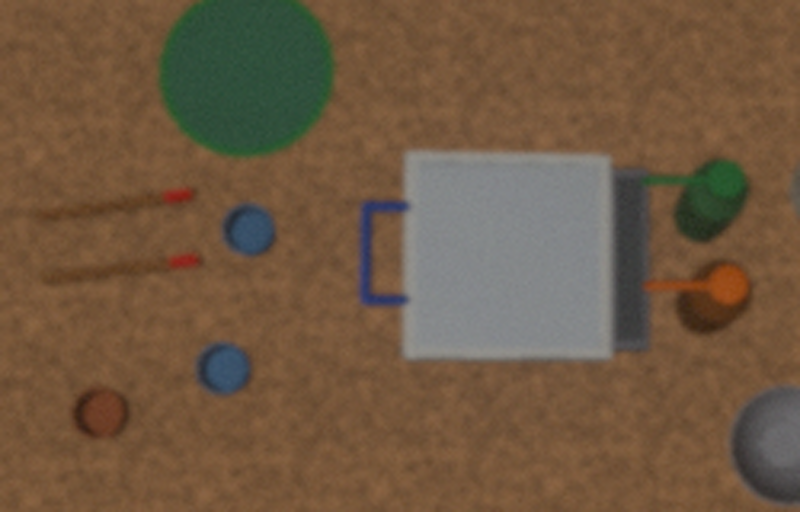

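View pics/scene0c.png

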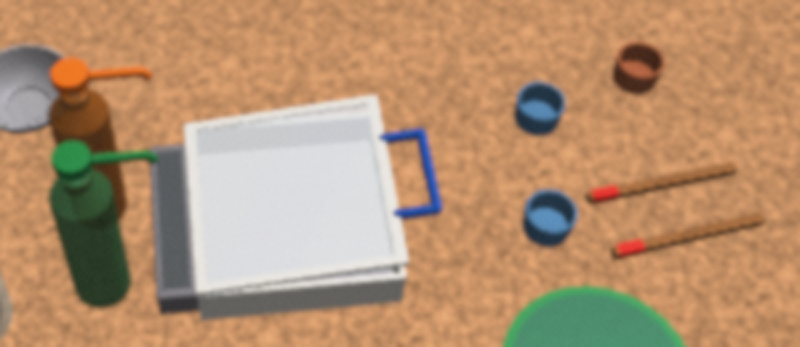

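```bash
cat >> h.py <<'E'
def tc(u,v): return (110+u/3.2,140+v/3.2)
def sc(u,v): return (180+u*.375,150+v*.375)
E
python3 - <<'E'
from h import *
T=lambda nm,z,*p:[print(nm,pix2w("top",*tc(*q),z).round(4)[:2]) for q in p]
S=lambda nm,z,*p:[print(nm,"S",pix2w("scene",*sc(*q),z).round(4)[:2]) for q in p]
T("bar",.059,(367,205),(367,302)); S("bar",.059,(421,131),(438,211))
T("tub",.055,(405,151),(612,154),(612,359),(403,357)); S("tub",.06,(377,97),(186,125),(199,292),(407,263))
T("green",.245,(727,179));S("green",.243,(72,155))
T("orange",.245,(730,285));S("orange",.243,(70,71))
T("d",.034,(249,230),(224,369),(102,412));S("d",.034,(548,211),(539,104),(639,62))
T("stA",.012,(43,215),(195,195));S("stA",.012,(617,252),(763,217))
T("stB",.012,(43,278),(201,260));S("stB",.012,(590,198),(735,168))
T("tray",.013,(247,72)); T("bowl",.045,(785,445))
E
```

```text
bar [0.5946 0.0349]
bar [0.4891 0.0365]
bar S [0.4714 0.0447]
bar S [0.5798 0.0412]
tub [ 0.6535 -0.0071]
tub [ 0.6433 -0.2326]
tub [ 0.4206 -0.2246]
tub [ 0.4292 -0.0008]
tub S [0.417  0.0038]
tub S [ 0.4269 -0.2198]
tub S [ 0.6448 -0.2258]
tub S [ 0.6397 -0.005 ]
green [ 0.5808 -0.3328]
green S [ 0.5848 -0.3291]
orange [ 0.4782 -0.331 ]
orange S [ 0.4824 -0.3276]
d [0.5745 0.1677]
d [0.423  0.1957]
d [0.3804 0.3282]
d S [0.581  0.1675]
d S [0.4339 0.1963]
d S [0.3881 0.3319]
stA [0.6014 0.4019]
stA [0.6189 0.2319]
stA S [0.6303 0.2361]
stA S [0.6082 0.4109]
stB [0.5307 0.401 ]
stB [0.5456 0.2253]
stB S [0.5573 0.2268]
stB S [0.5397 0.4034]
tray [0.7573 0.1729]
bowl [ 0.3243 -0.4062]
```

```bash
python3 -m handwheel '[{"dp":[24,-34,0],"spin":0.013,"hand":85},{"dp":[24,-34,0],"spin":0.013,"hand":85},{"dp":[24,-34,0],"spin":0.013,"hand":85},{"dp":[24,-34,0],"spin":0.013,"hand":85},{"dp":[24,-34,0],"spin":0.013,"hand":85},{"dp":[24,-34,0],"spin":0.013,"hand":85},{"dp":[24,-34,0],"spin":0.013,"hand":85},{"dp":[24,-34,0],"spin":0.013,"hand":85},{"dp":[24,-34,0],"spin":0.013,"hand":85},{"dp":[24,-34,0],"spin":0.013,"hand":85}]' 40
python3 -m handwheel '[{"dp":[24,-34,0],"spin":0.013,"hand":85},{"dp":[24,-34,0],"spin":0.013,"hand":85},{"dp":[24,-34,0],"spin":0.013,"hand":85},{"dp":[24,-34,0],"spin":0.013,"hand":85},{"dp":[24,-34,0],"spin":0.013,"hand":85},{"dp":[24,-34,0],"spin":0.013,"hand":50},{"dp":[6,0,-40],"spin":0,"hand":50},{"dp":[0,0,-40],"spin":0,"hand":50},{"dp":[0,0,-30],"spin":0,"hand":50},{"dp":[0,0,0],"spin":0,"hand":50}]'
python3 - <<'E'
from h import *
s=arm.sense(); print(s["tcp_pos"],s["ee_rot"],s["joints"],s["gripper_width"])
im=shot("scene","s1"); cv2.imwrite("pics/s1c.png",cv2.resize(im[100:300,200:450],None,fx=3,fy=3,interpolation=cv2.INTER_CUBIC))
E
```

```text
time: 1.1
tcp_pos: [0.387, 0.2402, 0.4045]
ee_rot: [-180.0, 0.0, -6.6]
ft_force: [0.5, 0.3, -0.2]
gripper_width: 0.0851
grip_force: 0.0
time: 2.1
tcp_pos: [0.5353, 0.0374, 0.2891]
ee_rot: [179.9, 0.5, -2.3]
ft_force: [-0.9, 1.4, -0.6]
gripper_width: 0.0503
grip_force: 0.0
[0.53530044 0.03742079 0.28911329] [179.85652265   0.52320455  -2.26533036] [ 25.43925402  -6.18710507 -15.43012961  -0.11756884 -81.28692118
  62.31441826] 0.050288677389839984
```

View pics/s1c.png

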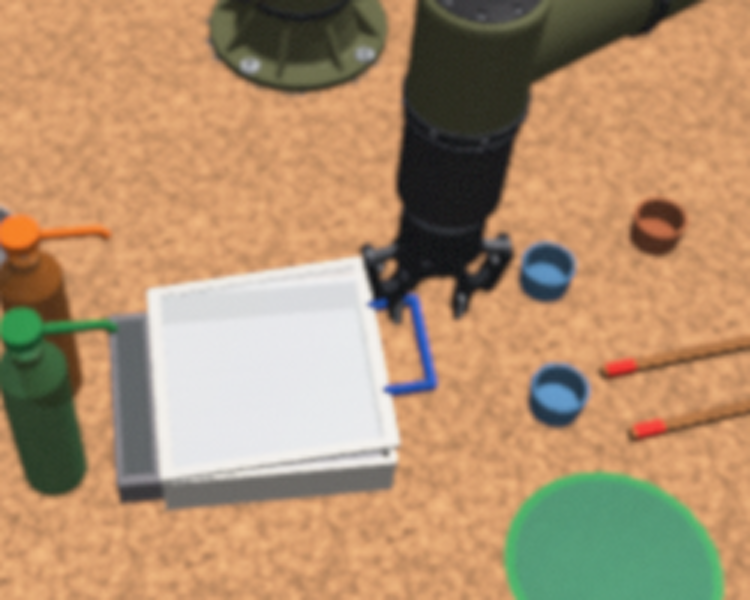

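Four fingertips' worth of space around the bar: the fingers (crop ~(397,315)/(460,310)) hover above the bar, centred between its two arms. Now I descend and grip.

```bash
python3 -m handwheel '[{"dp":[2,0,-20],"spin":0,"hand":50},{"dp":[0,0,-20],"spin":0,"hand":50},{"dp":[0,0,-20],"spin":0,"hand":50},{"dp":[0,0,-15],"spin":0,"hand":50},{"dp":[0,0,0],"spin":0,"hand":0},{"dp":[0,0,0],"spin":0,"hand":0},{"dp":[0,0,0],"spin":0,"hand":0},{"dp":[0,0,0],"spin":0,"hand":0},{"dp":[0,0,0],"spin":0,"hand":0},{"dp":[0,0,0],"spin":0,"hand":0}]' 40
python3 - <<'E'
import numpy as np
# arc: bar relative hinge radius 262, plus 4 offset
p=lambda a:np.array([262*np.cos(a)-4*np.sin(a),262*np.sin(a)+4*np.cos(a)])
A=np.linspace(0,1.54,25)
for i in range(24): print(i,(p(A[i+1])-p(A[i])).round(1), end=' ')
E
```

```text
time: 3.15
tcp_pos: [0.5391, 0.0359, 0.2215]
ee_rot: [179.8, -0.1, -2.3]
ft_force: [2.2, -11.9, -0.2]
gripper_width: 0.0085
grip_force: 35.5
0 [-0.8 16.8] 1 [-1.9 16.7] 2 [-2.9 16.6] 3 [-4.  16.3] 4 [-5. 16.] 5 [-6.1 15.7] 6 [-7.  15.3] 7 [-8.  14.8] 8 [-8.9 14.2] 9 [-9.8 13.6] 10 [-10.7  13. ] 11 [-11.5  12.3] 12 [-12.3  11.5] 13 [-13.   10.7] 14 [-13.6   9.8] 15 [-14.2   8.9] 16 [-14.8   8. ] 17 [-15.3   7. ] 18 [-15.7   6.1] 19 [-16.   5.] 20 [-16.3   4. ] 21 [-16.6   2.9] 22 [-16.7   1.9] 23 [-16.8   0.8]
```

```bash
python3 -m handwheel '[{"dp":[0,-1,17],"spin":0,"hand":0},{"dp":[0,-2,17],"spin":0,"hand":0},{"dp":[0,-3,16.5],"spin":0,"hand":0},{"dp":[0,-4,16.5],"spin":0,"hand":0},{"dp":[0,-5,16],"spin":0,"hand":0},{"dp":[0,0,0],"spin":0,"hand":0},{"dp":[0,0,0],"spin":0,"hand":0},{"dp":[0,0,0],"spin":0,"hand":0},{"dp":[0,0,0],"spin":0,"hand":0},{"dp":[0,0,0],"spin":0,"hand":0}]' 50
python3 - <<'E'
from h import *
im=shot("scene","s2"); cv2.imwrite("pics/s2c.png",cv2.resize(im[100:300,200:450],None,fx=3,fy=3,interpolation=cv2.INTER_CUBIC))
E
```

```text
time: 4.15
tcp_pos: [0.5388, 0.0147, 0.3003]
ee_rot: [179.0, 0.2, -2.7]
ft_force: [18.1, -47.2, -23.0]
gripper_width: 0.0073
grip_force: 46.2
```

View pics/s2c.png

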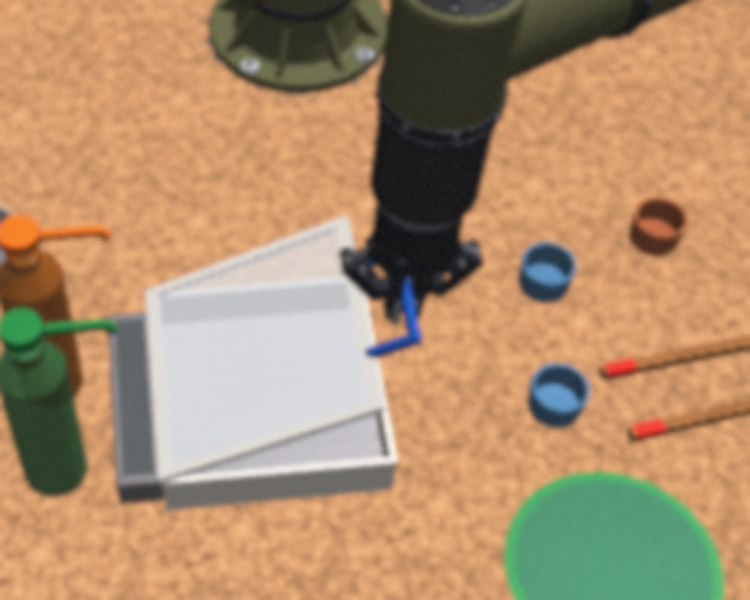

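Cover is lifting (bar at crop (412,320)), with a side load because the real arc lies a few mm further to -y. I correct for that and continue.

```bash
python3 -m handwheel '[{"dp":[3,-9,0],"spin":0,"hand":0},{"dp":[0,-6,15.7],"spin":0,"hand":0},{"dp":[0,-7,15],"spin":0,"hand":0},{"dp":[0,-8,15],"spin":0,"hand":0},{"dp":[0,-9,14],"spin":0,"hand":0},{"dp":[0,-10,13.6],"spin":0,"hand":0},{"dp":[0,0,0],"spin":0,"hand":0},{"dp":[0,0,0],"spin":0,"hand":0},{"dp":[0,0,0],"spin":0,"hand":0},{"dp":[0,0,0],"spin":0,"hand":0}]' 50
```

```text
time: 5.2
tcp_pos: [0.5399, -0.0319, 0.3679]
ee_rot: [179.3, 1.1, -2.7]
ft_force: [1.7, -36.6, -33.2]
gripper_width: 0.0069
grip_force: 60.7
```

```bash
python3 - <<'E'
from h import *
im=shot("scene","s3"); a=cv2.resize(im[120:270,220:420],None,fx=3.9,fy=3.9,interpolation=cv2.INTER_CUBIC)
cv2.imwrite("pics/s3c.png",a)
P=lambda y,z,x=.54:((w2pix("scene",(x,y,z))-[220,120])*3.9).round()
print("grasp",P(-.034,.213),"bar@r262 same y",P(-.034,.229), "tip",P(-.034,.197))
E
```

```text
grasp [387. 268.] bar@r262 same y [389. 253.] tip [386. 282.]
```

View pics/s3c.png

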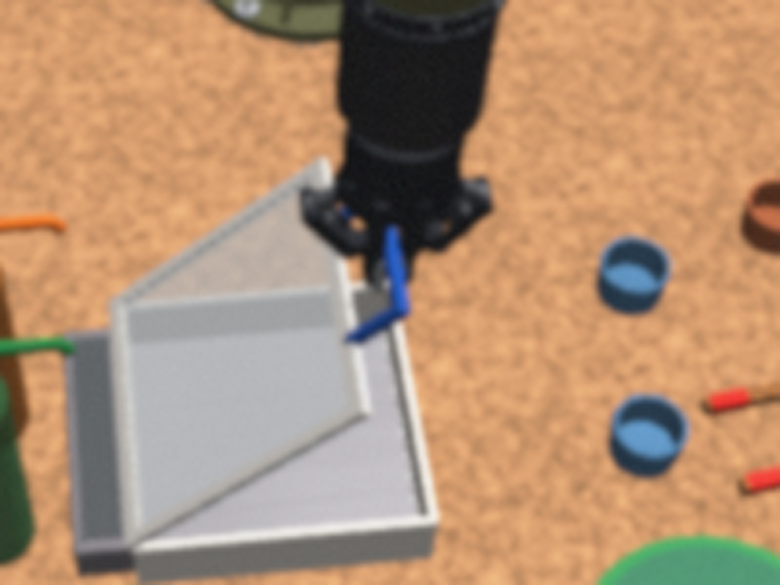

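The bar (crop about (392,240)) sits roughly 20 mm above the grasp point between the fingers: it has slid up, and the cover is at about 0.75 rad. I loosen to a cage and push on along the arc.

```bash
python3 -m handwheel '[{"dp":[0,0,0],"spin":0,"hand":20},{"dp":[0,0,5],"spin":0,"hand":20},{"dp":[0,-5,14],"spin":0,"hand":20},{"dp":[0,-10,14],"spin":0,"hand":20},{"dp":[-0.5,-10,13],"spin":0,"hand":20},{"dp":[-0.5,-10.5,8],"spin":0,"hand":20},{"dp":[-0.5,-11,7.5],"spin":0,"hand":20},{"dp":[-0.5,-11,6.5],"spin":0,"hand":20},{"dp":[-0.5,-11.5,6],"spin":0,"hand":20},{"dp":[-0.5,-12,5.5],"spin":0,"hand":20}]' 40
python3 -m handwheel '[{"dp":[-0.5,-12,5],"spin":0,"hand":20},{"dp":[-0.5,-12.5,4],"spin":0,"hand":20},{"dp":[-0.5,-12.5,4],"spin":0,"hand":20},{"dp":[-0.5,-12.5,3],"spin":0,"hand":20},{"dp":[-0.5,-13,2.5],"spin":0,"hand":20},{"dp":[-0.5,-13,2],"spin":0,"hand":20},{"dp":[-0.5,-13,1],"spin":0,"hand":20},{"dp":[-0.5,-12,0.5],"spin":0,"hand":20},{"dp":[0,0,0],"spin":0,"hand":20},{"dp":[0,0,0],"spin":0,"hand":20}]'
python3 - <<'E'
from h import *
im=shot("scene","s4"); a=cv2.resize(im[60:260,180:400],None,fx=3,fy=3,interpolation=cv2.INTER_CUBIC)
cv2.imwrite("pics/s4c.png",a)
E
```

```text
time: 6.25
tcp_pos: [0.5383, -0.1065, 0.4595]
ee_rot: [-179.8, -0.4, -2.1]
ft_force: [-0.6, 7.3, 7.3]
gripper_width: 0.02
grip_force: 3.8
time: 7.25
tcp_pos: [0.5345, -0.2084, 0.4767]
ee_rot: [180.0, 0.1, -2.3]
ft_force: [-0.6, 0.1, 0.1]
gripper_width: 0.0205
grip_force: 0.0
```

View pics/s4c.png

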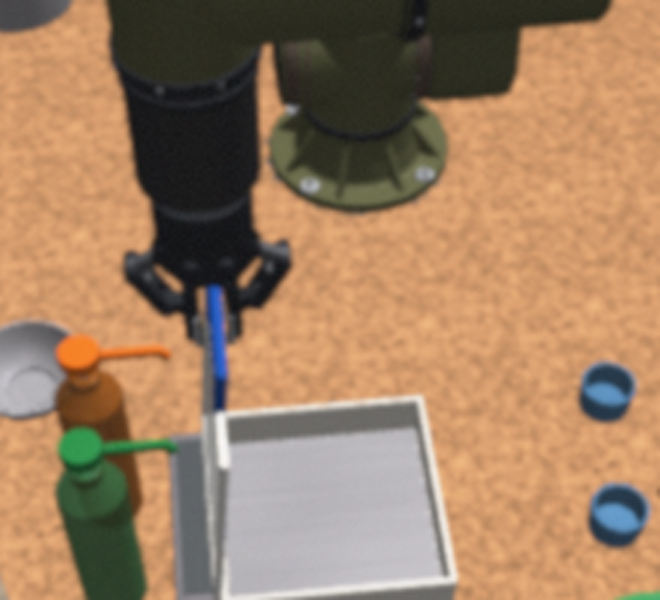

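Cover stands upright (bar at crop (217,340)), with the fingers caging it. I retreat upward and go to the first dish.

```bash
python3 -m handwheel '[{"dp":[0,0,15],"spin":0,"hand":20},{"dp":[0,0,25],"spin":0,"hand":20},{"dp":[0,0,10],"spin":0,"hand":20},{"dp":[2,20,0],"spin":-0.09,"hand":30},{"dp":[4,35,0],"spin":-0.13,"hand":85},{"dp":[4,35,0],"spin":-0.13,"hand":85},{"dp":[4,35,0],"spin":-0.13,"hand":85},{"dp":[4,35,0],"spin":-0.13,"hand":85},{"dp":[4,35,0],"spin":-0.13,"hand":85},{"dp":[4,35,0],"spin":-0.13,"hand":85}]'
python3 -m handwheel '[{"dp":[4,35,-20],"spin":-0.13,"hand":85},{"dp":[4,35,-40],"spin":-0.13,"hand":85},{"dp":[4,35,-40],"spin":-0.13,"hand":85},{"dp":[4,35,-30],"spin":-0.13,"hand":85},{"dp":[2,6,-40],"spin":-0.13,"hand":85},{"dp":[2,0,-40],"spin":-0.05,"hand":85},{"dp":[0,0,-30],"spin":0,"hand":85},{"dp":[0,0,0],"spin":0,"hand":85},{"dp":[0,0,0],"spin":0,"hand":85},{"dp":[0,0,0],"spin":0,"hand":85}]'
cat > chk.py <<'E'
from seg import *
s=arm.sense(); print(s["tcp_pos"].round(4),s["ee_rot"].round(1),round(s["gripper_width"],4))
for n,roi in(("top",(110,140,210,300)),("scene",(350,150,480,280))):
    a=cv2.imread(f'pics/{n}0.png'); b=vision.read_camera(n); cv2.imwrite(f'pics/{n}L.png',b)
    for nm,lo,hi in(("blue",(95,110,40),(130,255,255)),("red",(0,190,90),(4,255,255)),("terra",(3,90,20),(9,255,115))):
        f=lambda im:[tuple(map(float,x[0])) for x in blobs(n,im,lo,hi,12,roi)[0]]
        print(n,nm,"base",f(a),"now",f(b))
E
python3 chk.py
```

```text
time: 8.3
tcp_pos: [0.5604, 0.024, 0.5271]
ee_rot: [180.0, 0.0, -52.4]
ft_force: [1.2, -0.7, 0.2]
gripper_width: 0.0852
grip_force: 0.0
time: 9.3
tcp_pos: [0.5805, 0.1641, 0.2952]
ee_rot: [-179.8, 0.1, -92.2]
ft_force: [0.7, 0.7, 1.8]
gripper_width: 0.085
grip_force: 0.0
[0.5805 0.1641 0.2952] [-1.798e+02  1.000e-01 -9.220e+01] 0.085
top blue base [(188.2, 212.0), (180.3, 254.9)] now [(189.0, 212.1), (188.2, 263.7)]
top red base [(165.1, 200.9), (167.0, 221.0)] now [(167.1, 221.2)]
top terra base [] now []
scene blue base [(381.7, 190.3), (385.5, 231.3)] now [(370.6, 183.5), (385.4, 231.4)]
scene red base [(406.6, 222.4), (416.3, 242.7)] now [(406.7, 222.5), (416.4, 242.9)]
scene terra base [(420.1, 170.8), (416.8, 179.6)] now [(421.4, 177.1)]
```

Only one blue dish was knocked aside (top (188,264), scene (371,184)). Dish A hasn't moved, so I grasp it.

```bash
python3 -m handwheel '[{"dp":[-2.5,3.5,-40],"spin":0,"hand":85},{"dp":[0,0,-40],"spin":0,"hand":85},{"dp":[0,0,-25],"spin":0,"hand":85},{"dp":[0,0,-10],"spin":0,"hand":85},{"dp":[0,0,0],"spin":0,"hand":85},{"dp":[0,0,0],"spin":0,"hand":40},{"dp":[0,0,0],"spin":0,"hand":40},{"dp":[0,0,0],"spin":0,"hand":40},{"dp":[0,0,0],"spin":0,"hand":40},{"dp":[0,0,0],"spin":0,"hand":40}]' 50
python3 -m handwheel '[{"dp":[0,0,20],"spin":0,"hand":40},{"dp":[0,0,40],"spin":0,"hand":40},{"dp":[0,0,40],"spin":0,"hand":40},{"dp":[-4,-30,20],"spin":0,"hand":40},{"dp":[-9,-46,0],"spin":0,"hand":40},{"dp":[-9,-46,0],"spin":0,"hand":40},{"dp":[-9,-46,0],"spin":0,"hand":40},{"dp":[-9,-46,0],"spin":0,"hand":40},{"dp":[-9,-46,0],"spin":0,"hand":40},{"dp":[0,0,0],"spin":0,"hand":40}]'
python3 - <<'E'
from h import *
s=arm.sense(); print(s["tcp_pos"].round(4),s["gripper_width"])
for p in((188.2,263.7),): print(pix2w("top",*p,.03))
print(pix2w("scene",370.6,183.5,.03))
shot("scene","s5"); shot("top","t5")
E
```

```text
time: 10.4
tcp_pos: [0.5784, 0.1679, 0.1805]
ee_rot: [-179.8, 0.1, -92.1]
ft_force: [-1.0, 0.7, 6.2]
gripper_width: 0.0563
grip_force: 52.7
time: 11.4
tcp_pos: [0.5274, -0.0967, 0.2988]
ee_rot: [-179.9, -0.0, -92.5]
ft_force: [0.8, 0.0, -1.3]
gripper_width: 0.0562
grip_force: 53.4
[ 0.5274 -0.0967  0.2988] 0.05618020057756558
[0.39335214 0.16800573 0.03      ]
[0.40439071 0.16722169 0.03      ]
```

```bash
python3 -m handwheel '[{"dp":[-3,-30,0],"spin":0,"hand":40},{"dp":[-3,-29,0],"spin":0,"hand":40},{"dp":[0,0,-20],"spin":0,"hand":40},{"dp":[0,0,-30],"spin":0,"hand":40},{"dp":[0,0,-30],"spin":0,"hand":40},{"dp":[0,0,-20],"spin":0,"hand":40},{"dp":[0,0,-8],"spin":0,"hand":40},{"dp":[0,0,-4],"spin":0,"hand":40},{"dp":[0,0,0],"spin":0,"hand":40},{"dp":[0,0,0],"spin":0,"hand":40}]'
python3 - <<'E'
from h import *
im=shot("scene","s6"); a=cv2.resize(im[60:260,180:400],None,fx=3,fy=3,interpolation=cv2.INTER_CUBIC)
cv2.imwrite("pics/s6c.png",a)
E
```

```text
time: 12.5
tcp_pos: [0.5232, -0.1512, 0.1868]
ee_rot: [-179.9, -0.0, -92.1]
ft_force: [0.8, -0.1, -1.3]
gripper_width: 0.0565
grip_force: 53.4
```

View pics/s6c.png

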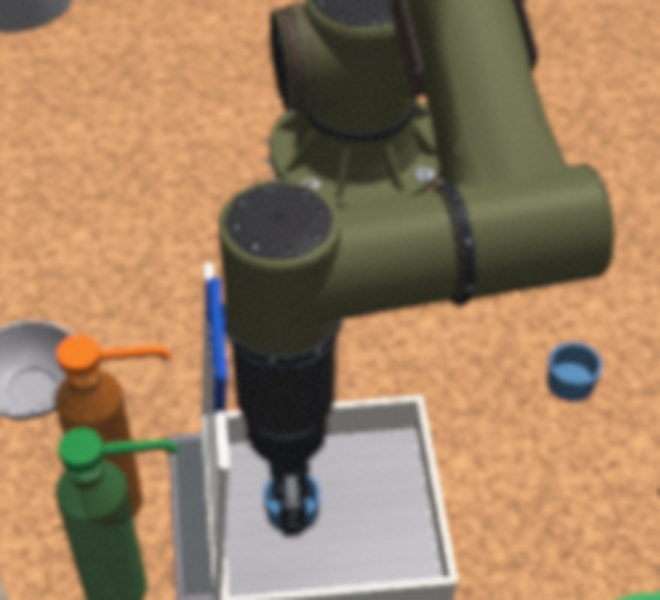

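Dish 1 (crop (290,497)) stands over the tub floor near the lid side. I release it and fetch the knocked blue dish.

```bash
python3 -m handwheel '[{"dp":[0,0,-1],"spin":0,"hand":75},{"dp":[0,0,0],"spin":0,"hand":75},{"dp":[0,0,0],"spin":0,"hand":75},{"dp":[0,0,30],"spin":0,"hand":75},{"dp":[0,0,40],"spin":0,"hand":75},{"dp":[0,0,40],"spin":0,"hand":85},{"dp":[-10,25,0],"spin":0,"hand":85},{"dp":[-16,42,0],"spin":0,"hand":85},{"dp":[-16,42,0],"spin":0,"hand":85},{"dp":[-16,42,0],"spin":0,"hand":85}]'
python3 -m handwheel '[{"dp":[-16,42,0],"spin":0,"hand":85},{"dp":[-16,42,0],"spin":0,"hand":85},{"dp":[-16,42,0],"spin":0,"hand":85},{"dp":[-16,42,0],"spin":0,"hand":85},{"dp":[0,0,0],"spin":0,"hand":85},{"dp":[0,0,0],"spin":0,"hand":85},{"dp":[0,0,0],"spin":0,"hand":85},{"dp":[0,0,0],"spin":0,"hand":85},{"dp":[0,0,0],"spin":0,"hand":85},{"dp":[0,0,0],"spin":0,"hand":85}]'
python3 chk.py
```

```text
time: 13.55
tcp_pos: [0.4637, 0.0005, 0.2946]
ee_rot: [-180.0, 0.0, -92.2]
ft_force: [0.7, 1.2, -0.2]
gripper_width: 0.0849
grip_force: 0.0
time: 14.55
tcp_pos: [0.4009, 0.1668, 0.2944]
ee_rot: [180.0, -0.0, -92.3]
ft_force: [0.2, -0.8, -0.4]
gripper_width: 0.085
grip_force: 0.0
[0.4009 0.1668 0.2944] [180.   -0.  -92.3] 0.085
top blue base [(188.2, 212.0), (180.3, 254.9)] now [(189.8, 264.1)]
top red base [(165.1, 200.9), (167.0, 221.0)] now [(164.9, 200.7), (166.8, 221.1)]
top terra base [] now []
scene blue base [(381.7, 190.3), (385.5, 231.3)] now [(370.6, 183.4)]
scene red base [(406.6, 222.4), (416.3, 242.7)] now [(406.7, 222.4), (416.2, 242.8)]
scene terra base [(420.1, 170.8), (416.8, 179.6)] now [(420.3, 170.7), (416.5, 179.7)]
```

```bash
python3 -m handwheel '[{"dp":[-4,1,-40],"spin":0,"hand":85},{"dp":[0,0,-40],"spin":0,"hand":85},{"dp":[0,0,-25],"spin":0,"hand":85},{"dp":[0,0,-9],"spin":0,"hand":85},{"dp":[0,0,0],"spin":0,"hand":85},{"dp":[0,0,0],"spin":0,"hand":40},{"dp":[0,0,0],"spin":0,"hand":40},{"dp":[0,0,0],"spin":0,"hand":40},{"dp":[0,0,0],"spin":0,"hand":40},{"dp":[0,0,0],"spin":0,"hand":40}]' 50
python3 -m handwheel '[{"dp":[0,0,20],"spin":0,"hand":40},{"dp":[0,0,40],"spin":0,"hand":40},{"dp":[0,0,40],"spin":0,"hand":40},{"dp":[14,-25,20],"spin":0,"hand":40},{"dp":[23,-40,0],"spin":0,"hand":40},{"dp":[23,-40,0],"spin":0,"hand":40},{"dp":[23,-40,0],"spin":0,"hand":40},{"dp":[23,-40,0],"spin":0,"hand":40},{"dp":[23,-40,0],"spin":0,"hand":40},{"dp":[23,-40,0],"spin":0,"hand":40}]'
python3 -m handwheel '[{"dp":[0,0,0],"spin":0,"hand":40},{"dp":[0,0,0],"spin":0,"hand":40},{"dp":[0,0,0],"spin":0,"hand":40},{"dp":[0,0,0],"spin":0,"hand":40},{"dp":[0,0,0],"spin":0,"hand":40},{"dp":[0,0,0],"spin":0,"hand":40},{"dp":[0,0,0],"spin":0,"hand":40},{"dp":[0,0,0],"spin":0,"hand":40},{"dp":[0,0,0],"spin":0,"hand":40},{"dp":[0,0,0],"spin":0,"hand":40}]'
```

```text
time: 15.65
tcp_pos: [0.3972, 0.169, 0.1827]
ee_rot: [-179.8, 0.1, -92.2]
ft_force: [-1.1, -0.4, 6.6]
gripper_width: 0.0553
grip_force: 53.2
time: 16.65
tcp_pos: [0.5493, -0.0985, 0.301]
ee_rot: [-179.9, 0.0, -92.2]
ft_force: [0.3, 1.3, -0.9]
gripper_width: 0.055
grip_force: 53.2
time: 17.65
tcp_pos: [0.5485, -0.0965, 0.3004]
ee_rot: [180.0, -0.0, -92.2]
ft_force: [0.8, -1.1, -0.3]
gripper_width: 0.055
grip_force: 53.3
```

```bash
python3 -m handwheel '[{"dp":[2.5,0,-20],"spin":0,"hand":40},{"dp":[0,0,-30],"spin":0,"hand":40},{"dp":[0,0,-30],"spin":0,"hand":40},{"dp":[0,0,-20],"spin":0,"hand":40},{"dp":[0,0,-8],"spin":0,"hand":40},{"dp":[0,0,-4],"spin":0,"hand":40},{"dp":[0,0,0],"spin":0,"hand":40},{"dp":[0,0,0],"spin":0,"hand":75},{"dp":[0,0,0],"spin":0,"hand":75},{"dp":[0,0,0],"spin":0,"hand":75}]'
python3 -m handwheel '[{"dp":[0,0,30],"spin":0,"hand":75},{"dp":[0,0,40],"spin":0,"hand":75},{"dp":[0,0,40],"spin":0,"hand":85},{"dp":[-9,25,0],"spin":0,"hand":85},{"dp":[-18,42,0],"spin":0,"hand":85},{"dp":[-18,42,0],"spin":0,"hand":85},{"dp":[-18,42,0],"spin":0,"hand":85},{"dp":[-18,42,0],"spin":0,"hand":85},{"dp":[-18,42,0],"spin":0,"hand":85},{"dp":[-18,42,0],"spin":0,"hand":85}]'
python3 -m handwheel '[{"dp":[-18,42,0],"spin":0,"hand":85},{"dp":[-18,42,0],"spin":0,"hand":85},{"dp":[-12,42,0],"spin":0,"hand":85},{"dp":[-4,23,0],"spin":0,"hand":85},{"dp":[0,0,0],"spin":0,"hand":85},{"dp":[0,0,0],"spin":0,"hand":85},{"dp":[0,0,0],"spin":0,"hand":85},{"dp":[0,0,0],"spin":0,"hand":85},{"dp":[0,0,0],"spin":0,"hand":85},{"dp":[0,0,0],"spin":0,"hand":85}]'
python3 chk.py; python3 - <<'E'
from h import *
im=cv2.imread("pics/sceneL.png"); a=cv2.resize(im[90:290,220:480],None,fx=3,fy=3,interpolation=cv2.INTER_CUBIC)
cv2.imwrite("pics/s7c.png",a)
E
```

```text
time: 18.65
tcp_pos: [0.5513, -0.0965, 0.1894]
ee_rot: [-179.9, 0.0, -92.2]
ft_force: [-0.7, 0.4, -0.1]
gripper_width: 0.075
grip_force: 0.0
time: 19.65
tcp_pos: [0.433, 0.1819, 0.2993]
ee_rot: [-179.9, 0.1, -92.2]
ft_force: [1.0, 1.5, 0.9]
gripper_width: 0.085
grip_force: 0.0
time: 20.65
tcp_pos: [0.3823, 0.329, 0.2986]
ee_rot: [-180.0, 0.0, -92.2]
ft_force: [0.7, 0.2, -0.1]
gripper_width: 0.0852
grip_force: 0.0
[0.3823 0.329  0.2986] [-180.     0.   -92.2] 0.0852
top blue base [(188.2, 212.0), (180.3, 254.9)] now []
top red base [(165.1, 200.9), (167.0, 221.0)] now [(164.9, 200.9), (167.2, 221.2)]
top terra base [] now [(140.9, 268.3), (129.8, 267.5)]
scene blue base [(381.7, 190.3), (385.5, 231.3)] now []
scene red base [(406.6, 222.4), (416.3, 242.7)] now [(406.7, 222.5), (416.4, 242.8)]
scene terra base [(420.1, 170.8), (416.8, 179.6)] now [(420.2, 170.8), (416.8, 179.9)]
```

View pics/s7c.png

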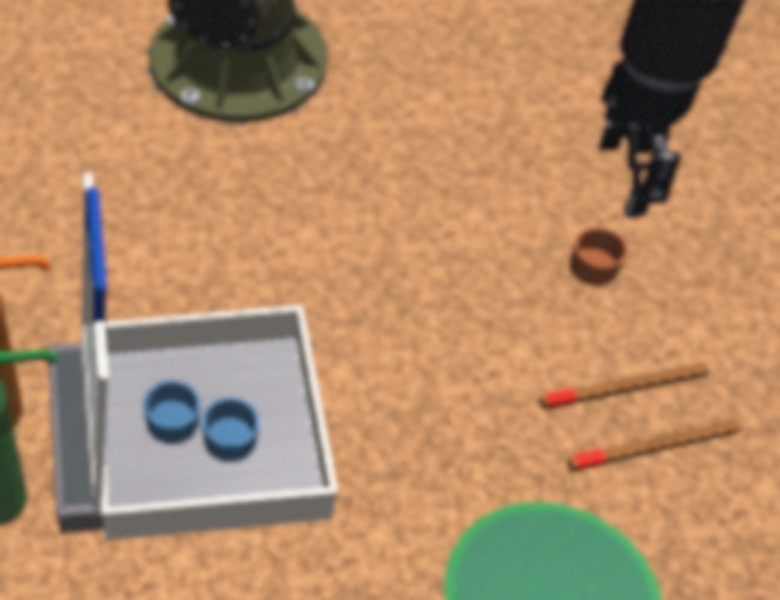

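Both blue dishes stand upright in the tub (crop (172,411) and (230,430)). Terracotta next.

```bash
python3 -m handwheel '[{"dp":[2,1,-40],"spin":0,"hand":85},{"dp":[0,0,-40],"spin":0,"hand":85},{"dp":[0,0,-26],"spin":0,"hand":85},{"dp":[0,0,-10],"spin":0,"hand":85},{"dp":[0,0,0],"spin":0,"hand":85},{"dp":[0,0,0],"spin":0,"hand":40},{"dp":[0,0,0],"spin":0,"hand":40},{"dp":[0,0,0],"spin":0,"hand":40},{"dp":[0,0,0],"spin":0,"hand":40},{"dp":[0,0,0],"spin":0,"hand":40}]' 50
python3 -m handwheel '[{"dp":[0,0,20],"spin":0,"hand":40},{"dp":[0,0,40],"spin":0,"hand":40},{"dp":[0,0,40],"spin":0,"hand":40},{"dp":[12,-29,20],"spin":0,"hand":40},{"dp":[16,-43,0],"spin":0,"hand":40},{"dp":[16,-43,0],"spin":0,"hand":40},{"dp":[16,-43,0],"spin":0,"hand":40},{"dp":[16,-43,0],"spin":0,"hand":40},{"dp":[16,-43,0],"spin":0,"hand":40},{"dp":[16,-43,0],"spin":0,"hand":40}]'
python3 -m handwheel '[{"dp":[16,-43,0],"spin":0,"hand":40},{"dp":[15,-43,0],"spin":0,"hand":40},{"dp":[0,0,0],"spin":0,"hand":40},{"dp":[0,0,0],"spin":0,"hand":40},{"dp":[0,0,0],"spin":0,"hand":40},{"dp":[0,0,0],"spin":0,"hand":40},{"dp":[0,0,0],"spin":0,"hand":40},{"dp":[0,0,0],"spin":0,"hand":40},{"dp":[0,0,0],"spin":0,"hand":40},{"dp":[0,0,0],"spin":0,"hand":40}]'
```

```text
time: 21.75
tcp_pos: [0.3845, 0.3312, 0.1848]
ee_rot: [-179.9, 0.2, -92.2]
ft_force: [-1.7, -0.8, 6.0]
gripper_width: 0.0548
grip_force: 53.4
time: 22.75
tcp_pos: [0.4922, 0.0416, 0.3032]
ee_rot: [-179.9, 0.1, -92.2]
ft_force: [1.1, 1.1, -0.9]
gripper_width: 0.0547
grip_force: 53.3
time: 23.75
tcp_pos: [0.523, -0.0423, 0.3025]
ee_rot: [-180.0, 0.0, -92.2]
ft_force: [-0.3, 0.2, -1.9]
gripper_width: 0.0549
grip_force: 53.4
```

```bash
python3 -m handwheel '[{"dp":[0,0,-20],"spin":0,"hand":40},{"dp":[0,0,-30],"spin":0,"hand":40},{"dp":[0,0,-30],"spin":0,"hand":40},{"dp":[0,0,-20],"spin":0,"hand":40},{"dp":[0,0,-8],"spin":0,"hand":40},{"dp":[0,0,-4],"spin":0,"hand":40},{"dp":[0,0,0],"spin":0,"hand":40},{"dp":[0,0,0],"spin":0,"hand":75},{"dp":[0,0,0],"spin":0,"hand":75},{"dp":[0,0,0],"spin":0,"hand":75}]'
python3 -m handwheel '[{"dp":[0,0,30],"spin":0,"hand":75},{"dp":[0,0,40],"spin":0,"hand":75},{"dp":[0,0,40],"spin":0,"hand":75},{"dp":[2,20,0],"spin":0.02,"hand":60},{"dp":[2.5,45,0],"spin":0.02,"hand":40},{"dp":[2.5,45,0],"spin":0.02,"hand":40},{"dp":[2.5,45,0],"spin":0.02,"hand":40},{"dp":[2.5,45,0],"spin":0.02,"hand":40},{"dp":[2.5,45,0],"spin":0.02,"hand":40},{"dp":[2.5,45,0],"spin":0.01,"hand":40}]'
python3 -m handwheel '[{"dp":[2.5,45,0],"spin":0,"hand":40},{"dp":[1,22,0],"spin":0,"hand":40},{"dp":[0,0,-25],"spin":0,"hand":40},{"dp":[0,0,-25],"spin":0,"hand":40},{"dp":[0,0,0],"spin":0,"hand":40},{"dp":[0,0,0],"spin":0,"hand":40},{"dp":[0,0,0],"spin":0,"hand":40},{"dp":[0,0,0],"spin":0,"hand":40},{"dp":[0,0,0],"spin":0,"hand":40},{"dp":[0,0,0],"spin":0,"hand":40}]'
python3 chk.py; python3 - <<'E'
from h import *
im=cv2.imread("pics/sceneL.png"); a=cv2.resize(im[130:280,220:480],None,fx=3,fy=3,interpolation=cv2.INTER_CUBIC)
cv2.imwrite("pics/s8c.png",a)
E
```

```text
time: 24.75
tcp_pos: [0.5234, -0.0425, 0.1914]
ee_rot: [-179.9, 0.0, -92.2]
ft_force: [0.8, -0.1, 0.4]
gripper_width: 0.075
grip_force: 0.0
time: 25.75
tcp_pos: [0.5398, 0.2494, 0.3011]
ee_rot: [-179.9, 0.0, -84.7]
ft_force: [1.1, 0.3, 0.1]
gripper_width: 0.0398
grip_force: 0.0
time: 26.75
tcp_pos: [0.5437, 0.3145, 0.2511]
ee_rot: [-180.0, 0.0, -84.7]
ft_force: [0.1, -0.6, 0.1]
gripper_width: 0.0401
grip_force: 0.0
[0.5437 0.3145 0.2511] [-180.     0.   -84.7] 0.0401
top blue base [(188.2, 212.0), (180.3, 254.9)] now []
top red base [(165.1, 200.9), (167.0, 221.0)] now [(165.0, 200.8), (166.6, 221.3)]
top terra base [] now [(134.3, 209.4)]
scene blue base [(381.7, 190.3), (385.5, 231.3)] now []
scene red base [(406.6, 222.4), (416.3, 242.7)] now [(406.6, 222.4), (416.3, 242.9)]
scene terra base [(420.1, 170.8), (416.8, 179.6)] now []
```

View pics/s8c.png

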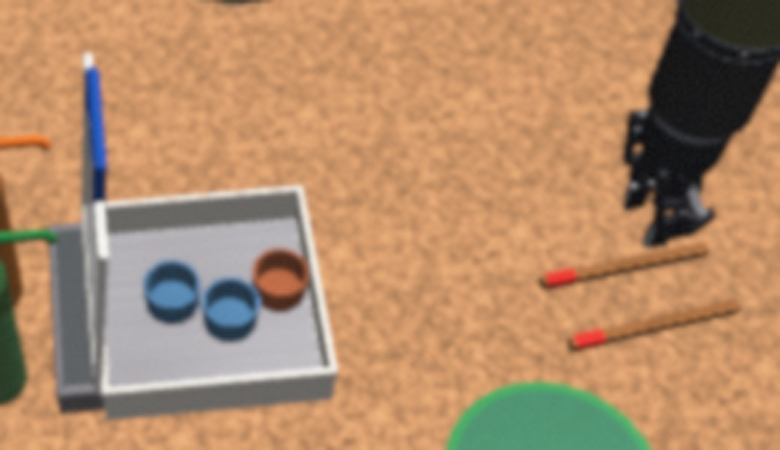

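All three dishes are upright in the tub (crop (172,290), (230,308), (280,278)), with free space along both x walls for the sticks.

```bash
python3 -m handwheel '[{"dp":[0,0,-30],"spin":0,"hand":40},{"dp":[0,0,-30],"spin":0,"hand":40},{"dp":[0,0,-12],"spin":0,"hand":40},{"dp":[0,0,-3],"spin":0,"hand":40},{"dp":[0,0,0],"spin":0,"hand":0},{"dp":[0,0,0],"spin":0,"hand":0},{"dp":[0,0,0],"spin":0,"hand":0},{"dp":[0,0,0],"spin":0,"hand":0},{"dp":[0,0,20],"spin":0,"hand":0},{"dp":[0,0,30],"spin":0,"hand":0}]' 50
python3 -m handwheel '[{"dp":[0,0,30],"spin":0,"hand":0},{"dp":[0,0,30],"spin":0,"hand":0},{"dp":[-8,-42,0],"spin":-0.02,"hand":0},{"dp":[-8,-42,0],"spin":-0.02,"hand":0},{"dp":[-8,-42,0],"spin":-0.02,"hand":0},{"dp":[-8,-42,0],"spin":-0.02,"hand":0},{"dp":[-8,-42,0],"spin":-0.02,"hand":0},{"dp":[-8,-42,0],"spin":-0.02,"hand":0},{"dp":[-8,-42,0],"spin":-0.01,"hand":0},{"dp":[-8,-42,0],"spin":0,"hand":0}]'
python3 -m handwheel '[{"dp":[-10,-42,0],"spin":0,"hand":0},{"dp":[-10,-42,0],"spin":0,"hand":0},{"dp":[0,-4,0],"spin":0,"hand":0},{"dp":[0,0,0],"spin":0,"hand":0},{"dp":[0,0,0],"spin":0,"hand":0},{"dp":[0,0,0],"spin":0,"hand":0},{"dp":[0,0,0],"spin":0,"hand":0},{"dp":[0,0,0],"spin":0,"hand":0},{"dp":[0,0,0],"spin":0,"hand":0},{"dp":[0,0,0],"spin":0,"hand":0}]'
```

```text
time: 27.85
tcp_pos: [0.543, 0.314, 0.2239]
ee_rot: [179.8, -0.1, -84.7]
ft_force: [0.2, 0.4, -0.4]
gripper_width: 0.0103
grip_force: 51.7
time: 28.85
tcp_pos: [0.4788, -0.023, 0.2858]
ee_rot: [-180.0, 0.0, -92.2]
ft_force: [0.7, 0.4, 0.7]
gripper_width: 0.0102
grip_force: 51.7
time: 29.85
tcp_pos: [0.4596, -0.1093, 0.2854]
ee_rot: [180.0, -0.0, -92.2]
ft_force: [-0.3, 0.4, -0.0]
gripper_width: 0.0103
grip_force: 51.7
```

```bash
python3 -m handwheel '[{"dp":[0,-1,-25],"spin":0,"hand":0},{"dp":[0,0,-25],"spin":0,"hand":0},{"dp":[0,0,-25],"spin":0,"hand":0},{"dp":[0,0,-15],"spin":0,"hand":0},{"dp":[0,0,-8],"spin":0,"hand":0},{"dp":[0,0,-4],"spin":0,"hand":0},{"dp":[0,0,0],"spin":0,"hand":0},{"dp":[0,0,0],"spin":0,"hand":21},{"dp":[0,0,0],"spin":0,"hand":21},{"dp":[0,0,0],"spin":0,"hand":21}]'
python3 -m handwheel '[{"dp":[0,0,30],"spin":0,"hand":21},{"dp":[0,0,40],"spin":0,"hand":21},{"dp":[0,0,40],"spin":0,"hand":21},{"dp":[10,30,0],"spin":0.02,"hand":30},{"dp":[16,43,0],"spin":0.02,"hand":40},{"dp":[16,43,0],"spin":0.02,"hand":40},{"dp":[16,43,0],"spin":0.02,"hand":40},{"dp":[16,43,0],"spin":0.02,"hand":40},{"dp":[16,43,0],"spin":0.02,"hand":40},{"dp":[16,43,0],"spin":0.02,"hand":40}]'
python3 -m handwheel '[{"dp":[16,43,0],"spin":0.01,"hand":40},{"dp":[16,43,0],"spin":0,"hand":40},{"dp":[16,43,0],"spin":0,"hand":40},{"dp":[1,14,-30],"spin":0,"hand":40},{"dp":[0,0,-20],"spin":0,"hand":40},{"dp":[0,0,0],"spin":0,"hand":40},{"dp":[0,0,0],"spin":0,"hand":40},{"dp":[0,0,0],"spin":0,"hand":40},{"dp":[0,0,0],"spin":0,"hand":40},{"dp":[0,0,0],"spin":0,"hand":40}]'
python3 chk.py; cp pics/sceneL.png pics/s9.png
```

```text
time: 30.85
tcp_pos: [0.4624, -0.1105, 0.1874]
ee_rot: [-179.4, -0.0, -92.1]
ft_force: [9.5, -1.9, 4.1]
gripper_width: 0.0211
grip_force: 4.2
time: 31.85
tcp_pos: [0.5661, 0.1795, 0.2942]
ee_rot: [-179.9, 0.0, -84.1]
ft_force: [1.0, -0.5, 1.3]
gripper_width: 0.04
grip_force: 0.0
time: 32.85
tcp_pos: [0.6148, 0.3203, 0.245]
ee_rot: [-179.9, 0.1, -83.6]
ft_force: [0.4, -1.1, 0.2]
gripper_width: 0.0399
grip_force: 0.0
[0.6148 0.3203 0.245 ] [-1.799e+02  1.000e-01 -8.360e+01] 0.0399
top blue base [(188.2, 212.0), (180.3, 254.9)] now []
top red base [(165.1, 200.9), (167.0, 221.0)] now [(164.9, 200.9)]
top terra base [] now []
scene blue base [(381.7, 190.3), (385.5, 231.3)] now []
scene red base [(406.6, 222.4), (416.3, 242.7)] now [(416.3, 242.7)]
scene terra base [(420.1, 170.8), (416.8, 179.6)] now []
```

```bash
python3 -m handwheel '[{"dp":[0,0,-30],"spin":0,"hand":40},{"dp":[0,0,-25],"spin":0,"hand":40},{"dp":[0,0,-11],"spin":0,"hand":40},{"dp":[0,0,-3],"spin":0,"hand":40},{"dp":[0,0,0],"spin":0,"hand":0},{"dp":[0,0,0],"spin":0,"hand":0},{"dp":[0,0,0],"spin":0,"hand":0},{"dp":[0,0,0],"spin":0,"hand":0},{"dp":[0,0,20],"spin":0,"hand":0},{"dp":[0,0,30],"spin":0,"hand":0}]' 50
python3 -m handwheel '[{"dp":[0,0,30],"spin":0,"hand":0},{"dp":[0,0,30],"spin":0,"hand":0},{"dp":[0,-43,0],"spin":-0.02,"hand":0},{"dp":[0,-43,0],"spin":-0.02,"hand":0},{"dp":[0,-43,0],"spin":-0.02,"hand":0},{"dp":[0,-43,0],"spin":-0.02,"hand":0},{"dp":[0,-43,0],"spin":-0.02,"hand":0},{"dp":[0,-43,0],"spin":-0.02,"hand":0},{"dp":[0,-43,0],"spin":-0.02,"hand":0},{"dp":[0,-43,0],"spin":-0.01,"hand":0}]'
python3 -m handwheel '[{"dp":[-1,-43,0],"spin":0,"hand":0},{"dp":[-2,-43,0],"spin":0,"hand":0},{"dp":[0,-5,0],"spin":0,"hand":0},{"dp":[0,0,0],"spin":0,"hand":0},{"dp":[0,0,0],"spin":0,"hand":0},{"dp":[0,0,0],"spin":0,"hand":0},{"dp":[0,0,0],"spin":0,"hand":0},{"dp":[0,0,0],"spin":0,"hand":0},{"dp":[0,0,0],"spin":0,"hand":0},{"dp":[0,0,0],"spin":0,"hand":0}]'
python3 - <<'E'
from h import *
im=shot("scene","s10"); a=cv2.resize(im[60:280,170:400],None,fx=2.7,fy=2.7,interpolation=cv2.INTER_CUBIC)
b=cv2.imread("pics/s9.png"); b=cv2.resize(b[150:280,220:345],None,fx=3.2,fy=3.2,interpolation=cv2.INTER_CUBIC)
c=np.zeros((max(a.shape[0],b.shape[0]),800,3),np.uint8); a=a[:, :400]; c[:a.shape[0],:400]=a; c[:b.shape[0],400:400+b.shape[1]]=b
cv2.imwrite("pics/s10c.png",c)
E
```

```text
time: 33.95
tcp_pos: [0.6139, 0.3201, 0.2226]
ee_rot: [179.8, -0.1, -83.6]
ft_force: [0.1, 0.2, -0.6]
gripper_width: 0.01
grip_force: 52.3
time: 34.95
tcp_pos: [0.6142, -0.0252, 0.2848]
ee_rot: [-180.0, 0.0, -92.2]
ft_force: [0.8, 0.3, -0.6]
gripper_width: 0.0106
grip_force: 52.3
time: 35.95
tcp_pos: [0.6116, -0.1142, 0.2844]
ee_rot: [180.0, -0.0, -92.2]
ft_force: [0.4, -0.0, -0.1]
gripper_width: 0.01
grip_force: 52.3
```

View pics/s10c.png

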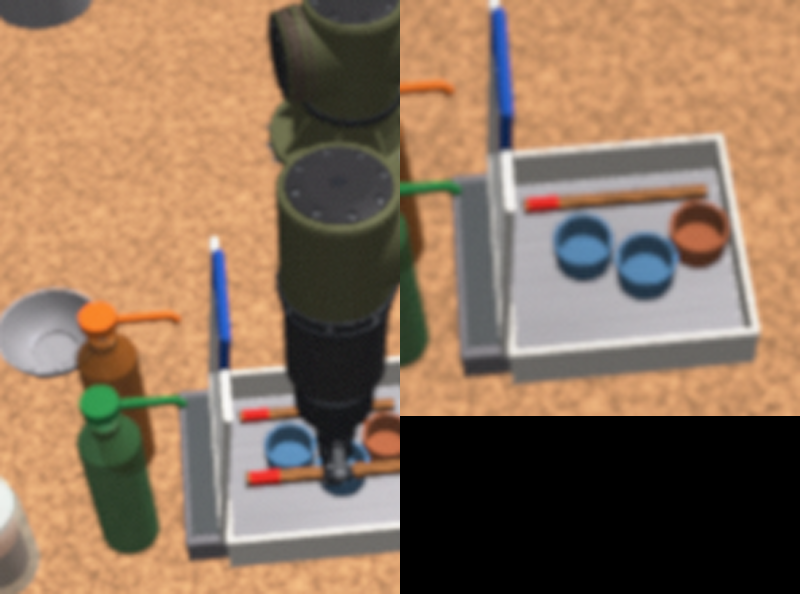

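Stick 1 lies along the -x wall, the dishes are upright, and stick 2 is held above the +x strip. I lower it, release, and move over to the green cap.

```bash
python3 -m handwheel '[{"dp":[1,0,-25],"spin":0,"hand":0},{"dp":[0,0,-25],"spin":0,"hand":0},{"dp":[0,0,-25],"spin":0,"hand":0},{"dp":[0,0,-15],"spin":0,"hand":0},{"dp":[0,0,-8],"spin":0,"hand":0},{"dp":[0,0,-4],"spin":0,"hand":0},{"dp":[0,0,0],"spin":0,"hand":0},{"dp":[0,0,0],"spin":0,"hand":21},{"dp":[0,0,0],"spin":0,"hand":21},{"dp":[0,0,0],"spin":0,"hand":21}]'
python3 -m handwheel '[{"dp":[0,0,30],"spin":0,"hand":21},{"dp":[0,0,40],"spin":0,"hand":21},{"dp":[0,0,45],"spin":0,"hand":21},{"dp":[0,0,45],"spin":0,"hand":0},{"dp":[0,0,45],"spin":0,"hand":0},{"dp":[0,0,45],"spin":0,"hand":0},{"dp":[0,0,45],"spin":0,"hand":0},{"dp":[0,0,45],"spin":0,"hand":0},{"dp":[0,0,10],"spin":0,"hand":0},{"dp":[0,0,0],"spin":0,"hand":0}]'
python3 - <<'E'
from h import *
im=shot("scene","s11"); shot("top","t11"); a=cv2.resize(im[130:280,180:345],None,fx=3.4,fy=3.4,interpolation=cv2.INTER_CUBIC)
cv2.imwrite("pics/s11c.png",a)
E
```

```text
time: 37.0
tcp_pos: [0.6096, -0.1148, 0.1843]
ee_rot: [179.4, -0.1, -92.2]
ft_force: [-30.4, 5.1, 18.5]
gripper_width: 0.0205
grip_force: 14.9
time: 38.0
tcp_pos: [0.6118, -0.1148, 0.5363]
ee_rot: [-179.6, 0.0, -92.2]
ft_force: [0.4, 0.3, 0.4]
gripper_width: -0.0003
grip_force: 0.0
```

View pics/s11c.png

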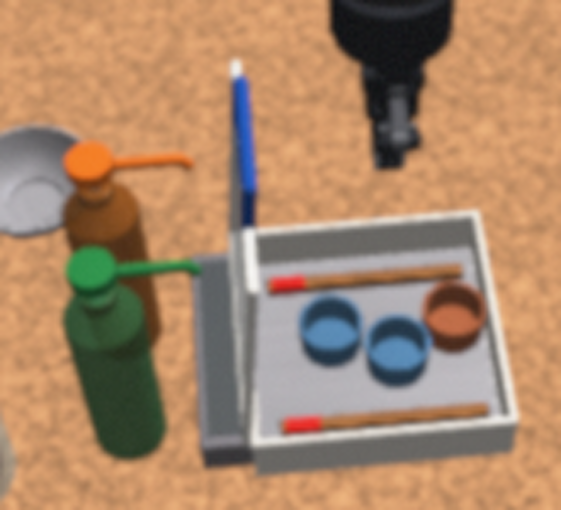

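Everything is placed (both sticks and three dishes inside, cover upright). Now to the green cap at about (0.583, -0.331).

```bash
python3 -m handwheel '[{"dp":[-3,-20,0],"spin":0,"hand":0},{"dp":[-5.5,-40,0],"spin":0,"hand":0},{"dp":[-5.5,-40,0],"spin":0,"hand":0},{"dp":[-5.5,-40,0],"spin":0,"hand":0},{"dp":[-5.5,-40,0],"spin":0,"hand":0},{"dp":[-4,-36,0],"spin":0,"hand":0},{"dp":[0,0,-30],"spin":0,"hand":0},{"dp":[0,0,-30],"spin":0,"hand":0},{"dp":[0,0,-25],"spin":0,"hand":0},{"dp":[0,0,0],"spin":0,"hand":0}]'
python3 - <<'E'
from h import *
s=arm.sense(); print(s["tcp_pos"],s["joints"])
im=shot("scene","s12"); a=cv2.resize(im[60:270,150:330],None,fx=2.8,fy=2.8,interpolation=cv2.INTER_CUBIC)
t=shot("top","t12"); t=cv2.resize(t[160:260,290:380],None,fx=3,fy=3,interpolation=cv2.INTER_CUBIC)
c=np.zeros((590,800,3),np.uint8); c[:a.shape[0],:a.shape[1]]=a; c[:300,520:790]=t; cv2.imwrite("pics/s12c.png",c)
print((w2pix("scene",(.583,-.331,.245))-[150,60])*2.8)
E
```

```text
time: 39.1
tcp_pos: [0.5837, -0.3303, 0.4406]
ee_rot: [179.4, 0.2, -92.2]
ft_force: [0.7, -0.0, -0.5]
gripper_width: 0.0002
grip_force: 0.0
[ 0.58365417 -0.33033116  0.44062949] [-12.50177025  13.95270846  21.4985773   -0.11492538 -98.13365225
  10.31166913]
[157.0817006  412.11019529]
```

View pics/s12c.png

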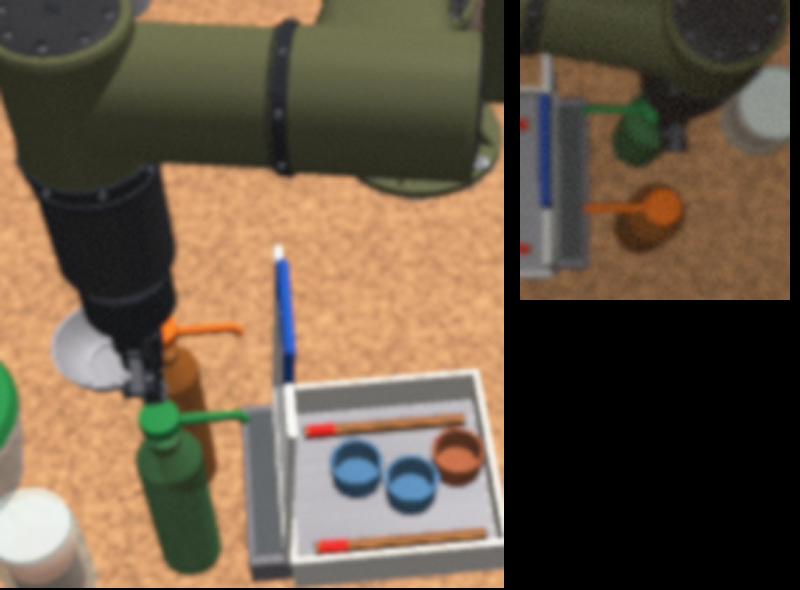

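The closed fingertips (crop (155,395)) hover just over the green cap (160,412). I press it and retract.

```bash
python3 -m handwheel '[{"dp":[0,0,-12],"spin":0,"hand":0},{"dp":[0,0,-8],"spin":0,"hand":0},{"dp":[0,0,-5],"spin":0,"hand":0},{"dp":[0,0,-5],"spin":0,"hand":0},{"dp":[0,0,-4],"spin":0,"hand":0},{"dp":[0,0,-3],"spin":0,"hand":0},{"dp":[0,0,0],"spin":0,"hand":0},{"dp":[0,0,0],"spin":0,"hand":0},{"dp":[0,0,0],"spin":0,"hand":0},{"dp":[0,0,0],"spin":0,"hand":0}]'
```

```text
time: 40.2
tcp_pos: [0.5835, -0.3305, 0.4108]
ee_rot: [-180.0, -0.0, -92.2]
ft_force: [-0.9, 1.7, 3.5]
gripper_width: 0.0002
grip_force: 1.6
```

```bash
python3 -m handwheel '[{"dp":[0,0,-3],"spin":0,"hand":0},{"dp":[0,0,-3],"spin":0,"hand":0},{"dp":[0,0,-2],"spin":0,"hand":0},{"dp":[0,0,-1],"spin":0,"hand":0},{"dp":[0,0,0],"spin":0,"hand":0},{"dp":[0,0,0],"spin":0,"hand":0},{"dp":[0,0,0],"spin":0,"hand":0},{"dp":[0,0,0],"spin":0,"hand":0},{"dp":[0,0,0],"spin":0,"hand":0},{"dp":[0,0,0],"spin":0,"hand":0}]'
```

```text
time: 41.2
tcp_pos: [0.5832, -0.3303, 0.4044]
ee_rot: [-179.8, -0.1, -92.2]
ft_force: [-3.1, 5.6, 12.4]
gripper_width: -0.0003
grip_force: 6.5
```

Bottomed out (12 N). I retract, turn the gripper and go above the bar.

```bash
python3 -m handwheel '[{"dp":[0,0,15],"spin":0,"hand":0},{"dp":[0,0,40],"spin":0,"hand":0},{"dp":[0,0,40],"spin":0,"hand":0},{"dp":[0,0,40],"spin":0,"hand":0},{"dp":[-4.5,11,0],"spin":0.143,"hand":20},{"dp":[-4.5,11,0],"spin":0.143,"hand":40},{"dp":[-4.5,11,0],"spin":0.143,"hand":40},{"dp":[-4.5,11,0],"spin":0.143,"hand":40},{"dp":[-4.5,11.5,0],"spin":0.143,"hand":40},{"dp":[-4.5,11.5,0],"spin":0.143,"hand":40}]'
python3 -m handwheel '[{"dp":[-4.5,11.5,0],"spin":0.143,"hand":40},{"dp":[-4.5,11.5,0],"spin":0.143,"hand":40},{"dp":[-5,12,0],"spin":0.143,"hand":40},{"dp":[-5,12,0],"spin":0.143,"hand":40},{"dp":[-5,12,0],"spin":0.141,"hand":40},{"dp":[0,0,0],"spin":0,"hand":40},{"dp":[0,0,0],"spin":0,"hand":40},{"dp":[0,0,0],"spin":0,"hand":40},{"dp":[0,0,0],"spin":0,"hand":40},{"dp":[0,0,0],"spin":0,"hand":40}]'
python3 - <<'E'
from h import *
s=arm.sense(); print(s["tcp_pos"],s["ee_rot"])
im=shot("scene","s13"); a=cv2.resize(im[60:270,150:350],None,fx=2.8,fy=2.8,interpolation=cv2.INTER_CUBIC)
cv2.imwrite("pics/s13c.png",a)
for a_ in (1.45,1.5,1.55):
  y=-.226+.262*np.cos(a_)-.004*np.sin(a_); z=.055+.262*np.sin(a_)
  print(a_,[((w2pix("scene",(x,y,z))-[150,60])*2.8).round(1) for x in (.483,.583)])
E
```

```text
time: 42.2
tcp_pos: [0.5568, -0.2633, 0.535]
ee_rot: [180.0, 0.1, -42.7]
ft_force: [-0.6, 0.2, -0.7]
gripper_width: 0.0402
grip_force: 0.0
time: 43.2
tcp_pos: [0.5328, -0.2049, 0.5361]
ee_rot: [180.0, 0.0, -2.2]
ft_force: [0.4, 0.9, 0.3]
gripper_width: 0.0402
grip_force: 0.0
[ 0.53277802 -0.20487329  0.53607268] [ 1.79991469e+02  2.75621373e-02 -2.24346778e+00]
1.45 [array([289.4, 260.8]), array([300.4, 347.3])]
1.5 [array([274.9, 261.4]), array([285.1, 348.1])]
1.55 [array([260.3, 262.5]), array([269.8, 349.3])]
```

View pics/s13c.png

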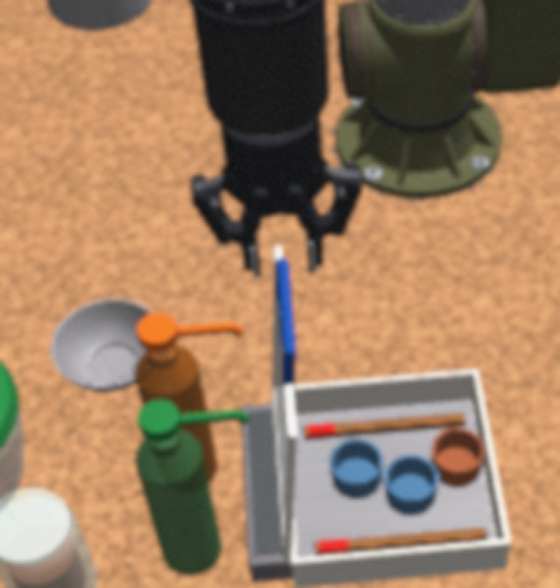

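The bar (crop (281,260)–(290,350)) is at about 1.48 rad, centred between the open fingers. The green cap is back up, and that was my last picture. I grip lightly.

```bash
python3 -m handwheel '[{"dp":[0,0,-20],"spin":0,"hand":40},{"dp":[0,0,-20],"spin":0,"hand":40},{"dp":[0,0,-15],"spin":0,"hand":40},{"dp":[0,0,-8],"spin":0,"hand":40},{"dp":[0,0,0],"spin":0,"hand":0},{"dp":[0,0,0],"spin":0,"hand":0},{"dp":[0,0,0],"spin":0,"hand":0},{"dp":[0,0,0],"spin":0,"hand":0},{"dp":[0,0,0],"spin":0,"hand":0},{"dp":[0,0,0],"spin":0,"hand":0}]' 25
python3 - <<'E'
import numpy as np
p=lambda a:np.array([262*np.cos(a)-4*np.sin(a),262*np.sin(a)+4*np.cos(a)])
A=np.r_[np.arange(1.48,.3,-.06),np.arange(.28,-.01,-.04)]
print([(round(A[i+1],2),*(p(A[i+1])-p(A[i])).round(1)) for i in range(len(A)-1)], p(1.48))
E
```

```text
time: 44.25
tcp_pos: [0.5324, -0.2047, 0.4743]
ee_rot: [180.0, -0.1, -2.2]
ft_force: [-0.2, -1.5, 1.9]
gripper_width: 0.0114
grip_force: 24.9
[(np.float64(1.42), np.float64(15.6), np.float64(-1.7)), (np.float64(1.36), np.float64(15.5), np.float64(-2.6)), (np.float64(1.3), np.float64(15.3), np.float64(-3.5)), (np.float64(1.24), np.float64(15.1), np.float64(-4.4)), (np.float64(1.18), np.float64(14.8), np.float64(-5.3)), (np.float64(1.12), np.float64(14.4), np.float64(-6.2)), (np.float64(1.06), np.float64(14.0), np.float64(-7.1)), (np.float64(1.0), np.float64(13.6), np.float64(-7.9)), (np.float64(0.94), np.float64(13.1), np.float64(-8.7)), (np.float64(0.88), np.float64(12.6), np.float64(-9.5)), (np.float64(0.82), np.float64(12.0), np.float64(-10.2)), (np.float64(0.76), np.float64(11.3), np.float64(-10.9)), (np.float64(0.7), np.float64(10.7), np.float64(-11.6)), (np.float64(0.64), np.float64(9.9), np.float64(-12.2)), (np.float64(0.58), np.float64(9.2), np.float64(-12.7)), (np.float64(0.52), np.float64(8.4), np.float64(-13.3)), (np.float64(0.46), np.float64(7.6), np.float64(-13.8)), (np.float64(0.4), np.float64(6.8), np.float64(-14.2)), (np.float64(0.34), np.float64(5.9), np.float64(-14.6)), (np.float64(0.28), np.float64(5.0), np.float64(-14.9)), (np.float64(0.24), np.float64(2.8), np.float64(-10.1)), (np.float64(0.2), np.float64(2.4), np.float64(-10.2)), (np.float64(0.16), np.float64(2.0), np.float64(-10.3)), (np.float64(0.12), np.float64(1.6), np.float64(-10.4)), (np.float64(0.08), np.float64(1.2), np.float64(-10.4)), (np.float64(0.04), np.float64(0.8), np.float64(-10.5)), (np.float64(0.0), np.float64(0.4), np.float64(-10.5))] [ 19.77244223 261.28346777]
```

```bash
python3 -m handwheel '[{"dp":[0.5,8,-1],"spin":0,"hand":0},{"dp":[0.5,15,-2.5],"spin":0,"hand":0},{"dp":[0.5,15,-3.5],"spin":0,"hand":0},{"dp":[0.5,15,-4],"spin":0,"hand":0},{"dp":[0.5,15,-5],"spin":0,"hand":0},{"dp":[0.5,14.5,-6],"spin":0,"hand":0},{"dp":[0.5,14,-7],"spin":0,"hand":0},{"dp":[0.5,13.5,-7.5],"spin":0,"hand":0},{"dp":[0.5,13,-8.5],"spin":0,"hand":0},{"dp":[0,0,0],"spin":0,"hand":0}]'
```

```text
time: 45.25
tcp_pos: [0.5369, -0.0786, 0.4271]
ee_rot: [-179.8, 0.1, -2.0]
ft_force: [-3.5, 5.6, 3.6]
gripper_width: 0.0111
grip_force: 26.5
```

```bash
python3 -m handwheel '[{"dp":[0.5,13,-9],"spin":0,"hand":0},{"dp":[0.5,12.5,-9.5],"spin":0,"hand":0},{"dp":[0.5,12,-10],"spin":0,"hand":0},{"dp":[0.5,11.5,-11],"spin":0,"hand":0},{"dp":[0.5,10.5,-11.5],"spin":0,"hand":0},{"dp":[0.5,10,-12],"spin":0,"hand":0},{"dp":[0,9,-12.5],"spin":0,"hand":0},{"dp":[0,8.5,-13],"spin":0,"hand":0},{"dp":[0,0,0],"spin":0,"hand":0},{"dp":[0,0,0],"spin":0,"hand":0}]'
```

```text
time: 46.25
tcp_pos: [0.5398, 0.006, 0.3364]
ee_rot: [179.9, 0.2, -2.2]
ft_force: [2.3, -5.4, -6.5]
gripper_width: 0.0112
grip_force: 24.9
```

```bash
python3 -m handwheel '[{"dp":[0,5,-9],"spin":0,"hand":0},{"dp":[0,4.5,-9.5],"spin":0,"hand":0},{"dp":[0,4,-10],"spin":0,"hand":0},{"dp":[0,3.5,-10],"spin":0,"hand":0},{"dp":[0,3,-10],"spin":0,"hand":0},{"dp":[0,3,-10],"spin":0,"hand":0},{"dp":[0,2.5,-10],"spin":0,"hand":0},{"dp":[0,2,-10],"spin":0,"hand":0},{"dp":[0,1.5,-10],"spin":0,"hand":0},{"dp":[0,0,0],"spin":0,"hand":0}]'
```

```text
time: 47.25
tcp_pos: [0.5401, 0.0349, 0.2492]
ee_rot: [180.0, 0.0, -2.2]
ft_force: [4.0, -4.6, -3.5]
gripper_width: 0.0108
grip_force: 24.3
```

```bash
python3 -m handwheel '[{"dp":[0,0.5,-6],"spin":0,"hand":0},{"dp":[0,0.5,-6],"spin":0,"hand":0},{"dp":[0,0,-6],"spin":0,"hand":0},{"dp":[0,0,-6],"spin":0,"hand":0},{"dp":[0,0,-5],"spin":0,"hand":0},{"dp":[0,0,-4],"spin":0,"hand":0},{"dp":[0,0,-3],"spin":0,"hand":0},{"dp":[0,0,0],"spin":0,"hand":0},{"dp":[0,0,0],"spin":0,"hand":0},{"dp":[0,0,0],"spin":0,"hand":0}]'
```

```text
time: 48.25
tcp_pos: [0.5402, 0.0367, 0.217]
ee_rot: [-179.9, -0.1, -2.1]
ft_force: [-5.8, 6.4, 12.0]
gripper_width: 0.0108
grip_force: 26.0
```

```bash
python3 -m handwheel '[{"dp":[0,0,-2],"spin":0,"hand":0},{"dp":[0,0,-2],"spin":0,"hand":0},{"dp":[0,0,0],"spin":0,"hand":0},{"dp":[0,0,3],"spin":0,"hand":40},{"dp":[0,0,0],"spin":0,"hand":40},{"dp":[0,0,0],"spin":0,"hand":40},{"dp":[0,0,20],"spin":0,"hand":40},{"dp":[0,0,30],"spin":0,"hand":40},{"dp":[0,0,0],"spin":0,"hand":0},{"dp":[0,0,0],"spin":0,"hand":0}]'
python3 -m handwheel '[{"dp":[0,0,-10],"spin":0,"hand":0},{"dp":[0,0,-8],"spin":0,"hand":0},{"dp":[0,0,-3],"spin":0,"hand":0},{"dp":[0,0,-2],"spin":0,"hand":0},{"dp":[0,0,-2],"spin":0,"hand":0},{"dp":[0,0,0],"spin":0,"hand":0},{"dp":[0,0,0],"spin":0,"hand":0},{"dp":[0,0,0],"spin":0,"hand":0},{"dp":[0,0,0],"spin":0,"hand":0},{"dp":[0,0,0],"spin":0,"hand":0}]'
```

```text
time: 49.25
tcp_pos: [0.5401, 0.0354, 0.2641]
ee_rot: [-180.0, -0.0, -2.2]
ft_force: [-0.7, -0.1, -0.8]
gripper_width: 0.0118
grip_force: 0.0
time: 50.25
tcp_pos: [0.5401, 0.0355, 0.2396]
ee_rot: [-180.0, -0.0, -2.2]
ft_force: [-0.6, -0.1, -0.1]
gripper_width: -0.0002
grip_force: 0.0
```

```bash
python3 -m handwheel '[{"dp":[0,0,-1],"spin":0,"hand":0},{"dp":[0,0,-1],"spin":0,"hand":0},{"dp":[0,0,-1],"spin":0,"hand":0},{"dp":[0,0,0],"spin":0,"hand":0},{"dp":[0,0,0],"spin":0,"hand":0},{"dp":[0,0,0],"spin":0,"hand":0},{"dp":[0,0,0],"spin":0,"hand":0},{"dp":[0,0,0],"spin":0,"hand":0},{"dp":[0,0,0],"spin":0,"hand":0},{"dp":[0,0,0],"spin":0,"hand":0}]'
python3 -m handwheel '[{"dp":[0,0,15],"spin":0,"hand":0},{"dp":[0,0,40],"spin":0,"hand":0},{"dp":[0,0,40],"spin":0,"hand":0},{"dp":[0,20,30],"spin":0,"hand":0},{"dp":[0,20,0],"spin":0,"hand":0},{"dp":[0,20,0],"spin":0,"hand":0},{"dp":[0,0,0],"spin":0,"hand":0},{"dp":[0,0,0],"spin":0,"hand":0},{"dp":[0,0,0],"spin":0,"hand":0},{"dp":[0,0,0],"spin":0,"hand":0}]'
python3 - <<'E'
from seg import *
for n,roi in(("top",(110,140,360,300)),("scene",(180,150,480,280))):
    a=cv2.imread(f'pics/{n}0.png'); b=shot(n,n+"end")
    for im in(a,b): print(n,[(tuple(map(float,x[0])),int(x[1][4])) for x in blobs(n,im,(110,110,40),(130,255,255),12,roi)[0]])
E
```

```text
time: 51.25
tcp_pos: [0.5401, 0.0356, 0.2382]
ee_rot: [180.0, -0.1, -2.1]
ft_force: [-4.9, 1.5, 8.9]
gripper_width: 0.0002
grip_force: 4.5
time: 52.25
tcp_pos: [0.5401, 0.0949, 0.3616]
ee_rot: [180.0, -0.0, -2.2]
ft_force: [-0.1, -0.6, -0.1]
gripper_width: -0.0001
grip_force: 0.0
top [((226.7, 219.2), 61)]
top [((228.6, 205.9), 27), ((225.8, 225.5), 38)]
scene [((337.3, 214.6), 139)]
scene [((337.1, 220.3), 133)]
```

The fingertip met the bar's top at 65 mm with 9 N of resistance, exactly the closed height. The arm is clear, so I hand in.

```bash
python3 -c "
from plant import ticket; print(ticket.close_job())"
```

```text
the job is handed in; nothing more can be done
None
```

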